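Ratchet the board carriage home and pin it

TASK

Bring the board carriage over the preheater by swinging the ratchet lever back and forth (never push the carriage itself) until the hole in its lug lines up with the bore of the guide block, then push the L-shaped retaining pin fully home through both. Then swing the keeper bar fully shut behind the pin, leave the ratchet lever swung fully back to the left, and leave the jar, the screwdriver and the spare board where they are.

Things in the scene. Friction and masses are not known exactly. Their poses are not given: they have to be found in the camera images.
- station: Fixed grey preheater bed, box 300 x 480 x 45 mm (x -130 to 170, y -240 to 240), carrying all the mechanism. Origin on the table under the carriage's near edge; x away from the robot, y left along the carriage's travel, z up. 'Station' mm below are in this frame. A heater on a column at its right rear (x 75 to 175, y -365 to -185, up to z 345) is to be kept clear of.
- carriage (a joint): Travel (m) to the left (+y) of the aluminium board carriage: plate 120 x 240 x 8 mm, top at station z 57, with a green board and a rack of saw teeth. 0 = fully right; the holes line up at 0.060; end stop 0.076; starts at 0.008 to 0.036. Friction of about 4 N holds it where it is left (it slips back about 1 mm as the lever returns).
- lug_hole (a point): Centre of the near mouth of the hole (diameter 13, 10 deep along station x) in the carriage's upright lug: a plate 36 wide (y), 10 thick, top at station z 95, at the carriage's near edge near its right end. Axes as the station's. Lug and guide block are equally wide: when the holes line up their sides are flush.
- guide_hole (a point): Centre of the near mouth of the bore (diameter 12, 35 long along station x) of the fixed guide block: 35 x 36 x 52 mm, x -38 to -3, y -88 to -52, top at z 97. The point is at station (-38, -70, 71). The lug passes 3 mm behind the block. In front (x -105 to -38) a ledge 24 wide, top at z 65, with side rails up to z 69, carries the pin.
- pin: Loose steel L-pin, 0.08 kg: shaft diameter 10 along +x, 61 mm long, last 6 tapered to 5; at its tail an upright leg 12 x 12, from 5 below to 22 above the axis, x -12 to 0. Origin on the axis at the leg's front face. Starts on the ledge at station x -79 to -69, z 70, tip inside the bore; slides along station +x with a few N on the leg's back; home when the leg meets the block (x -38).
- pin_tip (a point): Centre of the pin's tapered end, 61 mm ahead of the pin's origin; 13 mm beyond the lug when the pin is home. It enters the lug only if the holes line up within about 4 mm; the taper then draws the carriage true.
- lever (a joint): Ratchet lever angle, rad: 0 = handle fully left (+y), 0.60 = fully right, both stops; stays where left; 1 to 4 N at the post move it. Swung right, its pawl pushes the carriage left; swung left, it clicks back. A full stroke is one 14 mm notch (the first 7 to 20 mm). Ends of full right strokes leave the carriage at 0.060 less whole notches: lined up after 2 to 4 full strokes; one more takes it past.
- lever_post (a point): Centre of the top of the upright black round post on the lever's handle end, diameter 14 mm; it rises from station z 79 to 121, above an 8 mm thick bar whose underside is at z 71. It swings on a radius of 85 mm about the lever pivot.
- lever_pivot (a point): Vertical axis of the lever, at station (-26, 70, 79).
- keeper (a joint): Angle of the keeper bar about its vertical pivot, rad: 0 = shut, at its stop, the bar lying along station y, 4 mm behind the leg of a pin that is home; grows as the free end swings towards the robot (-x), up to 1.6. Starts 1.3 to 1.55 (bar pointing to the robot). It stays where it is left; under 2 N at its end moves it. If the pin is not home the bar cannot shut.
- keeper_pivot (a point): Vertical axis of the keeper, at station (-58, -125, 82), to the right of the pin's ledge.
- keeper_end (a point): Middle of the top edge of the keeper bar's free end, 70 mm from its pivot. The bar is steel, 8 mm thick and 22 mm tall (station z 71 to 93).
- jar: Loose amber glass flux jar, diameter 40 mm, 45 mm tall, standing on the left rear of the bed. Leave it. Origin at the centre of its underside.
- screwdriver: Loose screwdriver, 130 mm long, lying on the left front of the bed. Leave it.
- spare_board: Loose spare black board 70 x 130 x 6 mm lying on the table to the right. Leave it.

How it is judged:
By the outcome, as a careful person would: the job done as asked, in the order asked, and still so for the second after the job is handed in, with the robot touching nothing.
It also fails if it takes over 54 s, if anything falls off the work surface, if the arm or the gripper's body presses on something with over 40 N, if the wrist force passes 120 N, or if a joint passes its speed limit or range.

ROBOT

A 6-joint arm with a two-finger parallel gripper is mounted at the origin on the work surface. World frame = base frame: x ahead of the robot, y to its left, z up, the work surface at z = 0. Lengths are in m, angles in rad, forces in N, time in s.
With the tool pointing down it reaches from about 0.275 to 1 m from the base axis. Payload 8.4 kg.
Tool frame: the origin (TCP) lies midway between the tips of the shut fingers; the grasp point (between the pads) lies hold_point_z behind it (hold_point_z is the distance from the TCP to the grasp point, in m); z points along the fingers, y is the line along which they close (so a half turn about z gives the same grasp; the last joint's range is limited). The gripper opens to 85 mm and grips with 20 to 120 N. Pads are 22 mm wide; open, the fingers measure 114 mm over their backs; the gripper's body (76 mm by 85 mm) begins 54 mm behind the grasp point. The pads swing forward as they close: fully open they stand 13 mm farther back than shut.
Start: joints at [-1.102, 0.353, 1.633, -0, 1.155, -0.002], TCP at [0.283, -0.557, 0.231] pointing down, gripper open.
Joint ranges: [-2.63, 2.63], [-0.92, 2.1], [0.06, 2.66], [-1.3, 4.44], [0, 2.69], [-3.02, 3.02]. Speed limits (rad/s): [2.22, 2.22, 2.79, 3.14, 3.14, 3.14].

INTERFACE

Orientations are given as a unit quaternion [w, x, y, z].
In Python, from station import state, snapshot, get_calibration, hand_in, hold_point_z gives the robot as it stands. The module is installed in compiled form; this text tells all that it offers.
- The arm moves only by the tool carry_out, never from a script. Its argument "moves" is a list of rows, each a list of 5 numbers: the opening, from 0 (shut) to 1 (fully open), then the shift along the tool's x, y, z in m, then the turn about the tool's z in rad. In form: [[jaw, tx, ty, tz, yaw], ...]. A call has 1 to 5 rows; each row is the pose to reach, as a shift and turn from the pose commanded when the call began, along the tool's axes at that moment; what a row does not reach only later rows make up. A row lasts 1/8 s, in which the tool goes at most 62.5 mm and 10.7 degrees, less where a joint would pass 70% of its speed; a pose out of reach is approached as far as the arm can. A call with a gripper value outside its range is refused whole. The fingers move at their own pace and stop on an object; "newtons" is the grip in N (left out, the last holds). Time passes only in rows, so rows that repeat a pose let the fingers close. It gives the time, the measured TCP pose, the force, the opening and the grip force at its end, in the units of the state.
- state(): the state, without advancing time (a new reading comes with each control period).
- snapshot(name): name is "scene" or "top" or "wrist"; returns the picture (384x512x3 uint8, red, green, blue); there is no depth.
- get_calibration(name): a dict with "fx", "fy", "cx", "cy" (pixels), "k1" (the pictures are not rectified: a ray, as slopes to the right and down, at radius r is drawn at 1 + k1 r^2 times it, then the intrinsics apply), "rvec" (rotation vector, rad) and "tvec" (3), from world to camera coordinates, as OpenCV has them. Camera axes: x right, y down, z forward; pixel columns grow to the right and rows downward; lengths in m; the calibration is good to about 2 mm. A picture is of the moment at which its call begins: read the wrist's pose just before it. get_calibration takes no time and is no camera call; for the wrist camera it gives the pose at the moment of the call.
- hand_in(): hands the job in; it is judged then, once.
The state is a dict: "time_s": time; "q": joint angles; "qvel": joint speeds; "joint_efforts": joint torques, N m; "tcp_pos": TCP position; "tcp_rot": TCP orientation; "wrist_force": force on the tool from outside, world axes, zero at the start; "torque": the same for the moment, N m; "gripper_width": opening from 0.0 (shut) to 1.0 (fully open); "gripper_force": force on a finger pad.
Only numpy, scipy, OpenCV 4.12 (cv2) and the standard library are available. Lean on these libraries where they do the work, as an engineer would, in place of code of your own. Each camera call takes 0.05 s, during which the arm holds its last target. There are 200 camera calls.

## Working session

There is one attempt and no reset: what is moved stays moved. The work goes in short steps, Python scripts to look and compute and a tool call to move; the robot and the scene stay as the last step left them, time stands still between calls to the robot, and variables do not carry over. Pictures are saved under pics/ and viewed, at most 10 in all, crops included, and the job is handed in when it is done.

Besides the shell and the picture viewer there is one more tool, called after ">>>" as a command line: name --pt "numbers of a row" for each row, then --argument value for the rest. carry_out: Moves the arm, as the interface text tells. Its arguments: {"type":"object","properties":{"moves":{"type":"array","items":{"type":"array","items":{"type":"number"}}},"newtons":{"type":"number"}},"required":["moves"]}

```bash
mkdir -p pics; cat > h.py <<'E'
import numpy as np, cv2
from station import state, snapshot, get_calibration, hand_in, hold_point_z
def save(n,f,im=None):
    im=snapshot(n) if im is None else im
    cv2.imwrite(f'pics/{f}.png',cv2.cvtColor(im,cv2.COLOR_RGB2BGR)); return im
def cam(n):
    c=get_calibration(n); R=cv2.Rodrigues(np.array(c['rvec'],float))[0]; t=np.array(c['tvec'],float).ravel()
    K=np.array([[c['fx'],0,c['cx']],[0,c['fy'],c['cy']],[0,0,1]],float); D=np.array([c['k1'],0,0,0,0.])
    return R,t,K,D
def ray(n,uv,z,C=None):
    R,t,K,D=C or cam(n); p=cv2.undistortPoints(np.array(uv,float).reshape(-1,1,2),K,D).reshape(-1,2)
    d=np.c_[p,np.ones(len(p))]@R; o=-R.T@t
    return o+d*((z-o[2])/d[:,2])[:,None]
def proj(n,P,C=None):
    R,t,K,D=C or cam(n); return cv2.projectPoints(np.array(P,float).reshape(-1,1,3),cv2.Rodrigues(R)[0],t,K,D)[0].reshape(-1,2)
E
python3 - <<'E'
from h import *
a=save('top','top0');b=save('scene','scene0')
s=state();print(s['time_s'],s['tcp_pos'],s['tcp_rot'],hold_point_z if not callable(hold_point_z) else hold_point_z(), s['gripper_width'])
for n in('top','scene'):
    R,t,K,D=cam(n);print(n,-R.T@t,K[0,0],R[2])
E
```

```text
0.1 [ 0.28328776 -0.5566238   0.23064985] [-5.90486272e-04  9.72422895e-01  2.33223791e-01 -1.65778189e-04] 0.0187 1.0042808058833457
top [ 0.39503897 -0.10806832  1.13754053] 402.2878718362461 [ 0.15827167 -0.01471525 -0.98728595]
scene [ 1.29068515 -0.25488133  0.69705991] 355.87236531763944 [-0.74899992  0.14440103 -0.64664323]
```

View pics/top0.png

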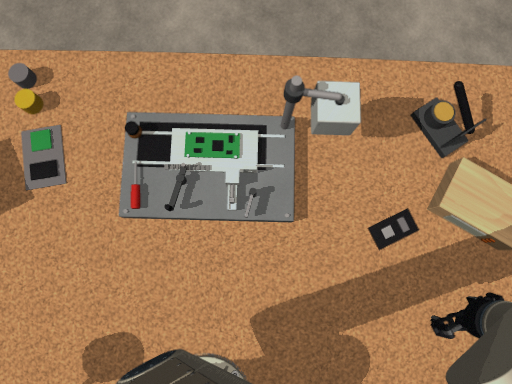

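View pics/scene0.png

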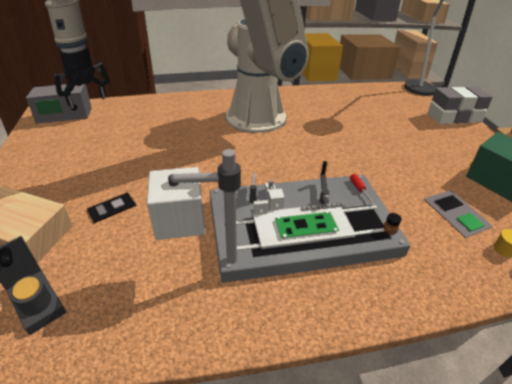

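The top view shows the bed with corners near (128,114), (296,116), (121,218) and (294,220). The lever post is at about (170,207), the pin ledge at (232,200), the keeper at (250,203), the screwdriver at (136,190) and the jar at (133,128). Next I fit the bed's pose from these and zoom in.

```bash
cat >> h.py <<'E'
def toW(P,S):  # station mm -> world m ; S=(x,y,yaw)
    P=np.array(P,float).reshape(-1,3)/1000; c,s=np.cos(S[2]),np.sin(S[2])
    return np.c_[S[0]+c*P[:,0]-s*P[:,1],S[1]+s*P[:,0]+c*P[:,1],P[:,2]]
def toS(W,S):
    W=np.array(W,float).reshape(-1,3); c,s=np.cos(S[2]),np.sin(S[2]); d=W[:,:2]-np.array(S[:2])
    return np.c_[c*d[:,0]+s*d[:,1],-s*d[:,0]+c*d[:,1],W[:,2]]*1000
E
python3 - <<'E'
from h import *
im=cv2.cvtColor(cv2.imread('pics/top0.png'),cv2.COLOR_BGR2RGB)
hsv=cv2.cvtColor(im,cv2.COLOR_RGB2HSV)
m=(hsv[...,1]<70).astype(np.uint8); m[:105]=0;m[230:]=0;m[:,:110]=0;m[:,300:]=0
m=cv2.morphologyEx(m,cv2.MORPH_OPEN,np.ones((3,3)))
c=max(cv2.findContours(m,0,1)[0],key=cv2.contourArea)
# edge points -> world at z=.045 then fit lines for near, left, right edges
P=ray('top',c.reshape(-1,2),.045)[:,:2]
r=cv2.minAreaRect((P*1000).astype(np.float32));print(r);print(cv2.boxPoints(r))
v=im[105:225,115:305]; save('',"z0",cv2.resize(v,None,fx=4,fy=4,interpolation=cv2.INTER_CUBIC))
E
```

```text
((653.8438720703125, 11.128433227539062), (333.6716003417969, 477.23040771484375), 0.02467496506869793)
[[ 486.9053   249.67175]
 [ 487.11087 -227.5586 ]
 [ 820.7825  -227.41489]
 [ 820.5769   249.81546]]
```

View pics/z0.png

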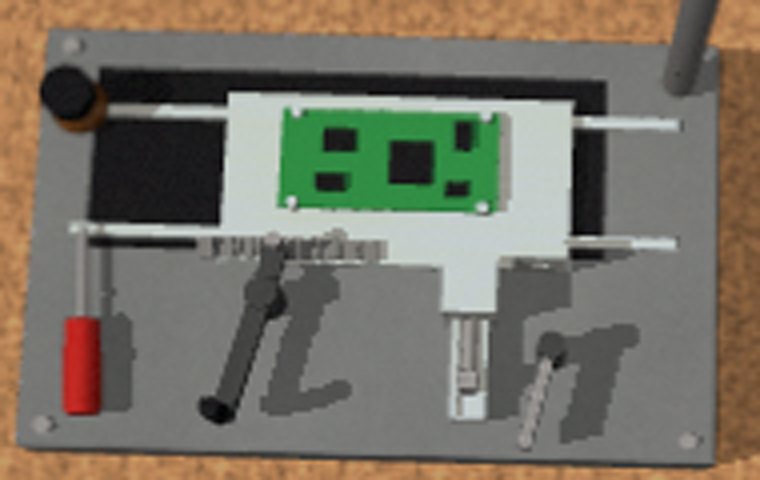

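The zoom shows the top-face corners at about (50,30), (718,48), (18,445) and (713,463). The post top is at (212,405), the lever pivot at (262,290), the keeper pivot at (551,346), its end at (527,440) and the pin leg at about (466,381).

```bash
python3 - <<'E'
from h import *
from scipy.optimize import least_squares
f=lambda l:(np.array(l,float)+.5)/4-.5+[115,105]
W=ray('top',f([(50,30),(718,48),(18,445),(713,461)]),.045)
M=np.array([(170,240,45),(170,-240,45),(-130,240,45),(-130,-240,45)])
r=least_squares(lambda S:(toW(M,S)-W)[:,:2].ravel(),[.65,0,0]);S=r.x;print(S,r.fun*1000)
for n,p,z in[('post',(214,406),.121),('pivot',(262,290),.085),('keeppiv',(551,346),.093),('kend',(527,440),.093),('leg',(466,381),.092),('lugR',(497,290),.095),('lugL',(441,290),.095),('blockR',(498,312),.097),('blockL',(441,312),.097),('plateL',(221,225),.057),('plateR',(571,258),.057),('plateTL',(229,92),.057),('plateTR',(575,100),.057)]:
    print(n,toS(ray('top',f([p]),z),S).round(1))
for P in[(-26,70,79),(-58,-125,93),(-38,-70,97)]:print(toW([P],S),proj('top',toW([P],S)))
E
```

```text
[0.61859412 0.01071115 0.00106151] [ 2.23143054  2.59883001  2.81300916 -2.19608787 -1.98908339  3.07378785
 -3.05535631 -3.47652998]
post [[-106.6   89.1  121. ]]
pivot [[-24.  69.  85.]]
keeppiv [[ -58.1 -124.    93. ]]
kend [[-120.4 -109.9   93. ]]
leg [[-82.5 -68.9  92. ]]
lugR [[-21.9 -87.5  95. ]]
lugL [[-22.9 -50.6  95. ]]
blockR [[-37.  -88.6  97. ]]
blockL [[-38.  -51.3  97. ]]
plateL [[ 26.  104.6  57. ]]
plateR [[   9.1 -136.4   57. ]]
plateTL [[121.1 104.7  57. ]]
plateTR [[ 121.9 -136.7   57. ]]
[[0.59251982 0.08068352 0.079     ]] [[180.09124782 178.26041001]]
[[ 0.56072684 -0.11435034  0.093     ]] [[252.75381903 191.10875428]]
[[ 0.58066844 -0.05932914  0.097     ]] [[232.01125737 182.81747514]]
```

>>> carry_out --pt "0.5 0.042 -0.04 0 0.16" --pt "0.4 0.084 -0.08 0 0.32" --pt "0.4 0.126 -0.12 0 0.4708" --pt "0.4 0.168 -0.16 0 0.4708" --pt "0.4 0.21 -0.2 0 0.4708"

```text
time_s: 0.72
tcp_pos: [0.3801, -0.2817, 0.2311]
tcp_rot: [-0.0, 1.0, -0.0, -0.0]
wrist_force: [0.7, -0.4, -0.9]
gripper_width: 0.397
gripper_force: 0.0
```

>>> carry_out --pt "0.4 0.016 -0.056 0 0" --pt "0.4 0.032 -0.112 0 0" --pt "0.4 0.048 -0.168 0 0" --pt "0.4 0.064 -0.224 0 0" --pt "0.4 0.08 -0.28 0 0"

```text
time_s: 1.35
tcp_pos: [0.4601, -0.0016, 0.2313]
tcp_rot: [0.0, 1.0, 0.0, 0.0]
wrist_force: [1.0, -0.5, 0.5]
gripper_width: 0.399
gripper_force: 0.0
```

```bash
python3 - <<'E'
from h import *
print(state()['tcp_pos']);C=cam('wrist');a=save('wrist','w0');np.save('w0.npy',np.hstack([C[0],C[1][:,None]]));print(-C[0].T@C[1],C[0][2])
S=(.6186,.0107,.001)
for n,P in dict(pivot=(-26,70,79),kp=(-58,-125,93),bR=(-38,-88,97),bL=(-38,-52,97),lR=(0,-88,95),lL=(0,-52,95)).items():print(n,proj('wrist',toW([P],S),C).round(1))
E
```

```text
[ 0.46007322 -0.00159352  0.23131718]
[ 0.54182394 -0.00174523  0.37339893] [-0.3121829  -0.00126633 -0.95002117]
pivot [[161.4  27.5]]
kp [[390.5  65.9]]
bR [[350.5  39. ]]
bL [[306.4  38.3]]
lR [[352.9 -11.5]]
lL [[307.7 -12.4]]
```

View pics/w0.png

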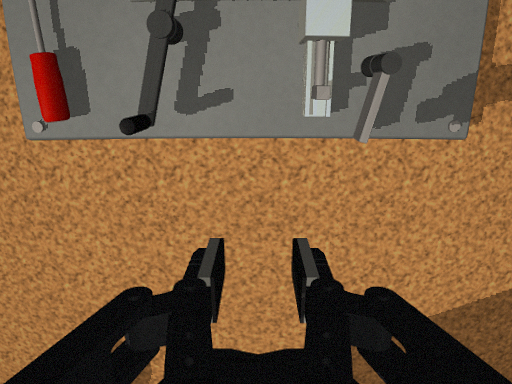

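The wrist view shows the post top at about (128,126), the lever pivot near (161,24), the block front edge at (306–351,38), the pin leg at (321,92), the keeper pivot at (386,62) and its end at (363,137).

```bash
python3 - <<'E'
from h import *
A=np.load('w0.npy');C=cam('wrist');S=(.6186,.0107,.001)
for n,p,z in[('post',(128,126),.121),('kp',(387,63),.093),('kend',(363,138),.093),('legtop',(321,92),.092),('bR',(351,38),.097),('bL',(306,38),.097),('bedL',(28,138),.045),('bedR',(468,137),.045)]:
    w=ray('wrist',[p],z,C);print(n,w.round(4),toS(w,S).round(1))
E
```

```text
post [[0.515 0.108 0.121]] [[-103.5   97.4  121. ]]
kp [[ 0.565  -0.1049  0.093 ]] [[ -53.7 -115.5   93. ]]
kend [[ 0.5013 -0.0902  0.093 ]] [[-117.4 -100.8   93. ]]
legtop [[ 0.5405 -0.0503  0.092 ]] [[-78.2 -60.9  92. ]]
bR [[ 0.5834 -0.0716  0.097 ]] [[-35.3 -82.3  97. ]]
bL [[ 0.5828 -0.0349  0.097 ]] [[-35.8 -45.6  97. ]]
bedL [[0.4953 0.253  0.045 ]] [[-123.1  242.4   45. ]]
bedR [[ 0.4967 -0.2211  0.045 ]] [[-122.1 -231.7   45. ]]
```

```bash
python3 - <<'E'
from h import *
A=np.load('w0.npy');C=cam('wrist');S=(.6186,.0107,.001)
print(A-np.c_[C[0],C[1]],C[2],C[3],state()['tcp_pos']);
P=toW([(-38,-88,97)],S);q=proj('wrist',P,C);print(P,q,ray('wrist',q,.097,C))
E
```

```text
[[-1.30384663e-03 -2.25351278e-06  3.47064058e-03 -5.70618482e-03]
 [ 4.26603356e-04  2.31992575e-03  1.30679943e-03 -2.04607378e-03]
 [-1.30397110e-03 -2.89276666e-03  4.26953965e-04 -1.63263844e-04]] [[315.30913394   0.         257.89631777]
 [  0.         315.30913394 190.66244354]
 [  0.           0.           1.        ]] [-0.06632705  0.          0.          0.          0.        ] [0.4617353  0.00389829 0.23145914]
[[ 0.58068802 -0.07733796  0.097     ]] [[357.71603749  41.71539655]] [[ 0.58068802 -0.07733796  0.097     ]]
```

```bash
python3 - <<'E'
from h import *
A=np.load('w0.npy');c=cam('wrist');C=(A[:,:3],A[:,3],c[2],c[3]);S=(.6186,.0107,.001)
for n,p,z in[('post',(128,126),.121),('kp',(387,63),.093),('kend',(363,138),.093),('legtop',(321,92),.092),('bR',(351,38),.097),('bL',(306,38),.097),('bedL',(28,138),.045),('bedR',(468,137),.045)]:
    w=ray('wrist',[p],z,C);print(n,w.round(4),toS(w,S).round(1))
E
```

```text
post [[0.5134 0.1018 0.121 ]] [[-105.1   91.2  121. ]]
kp [[ 0.563 -0.111  0.093]] [[ -55.7 -121.7   93. ]]
kend [[ 0.4993 -0.0963  0.093 ]] [[-119.4 -106.8   93. ]]
legtop [[ 0.5386 -0.0563  0.092 ]] [[-80.1 -67.   92. ]]
bR [[ 0.5814 -0.0777  0.097 ]] [[-37.2 -88.4  97. ]]
bL [[ 0.5809 -0.041   0.097 ]] [[-37.7 -51.7  97. ]]
bedL [[0.4939 0.246  0.045 ]] [[-124.5  235.4   45. ]]
bedR [[ 0.4944 -0.2277  0.045 ]] [[-124.4 -238.3   45. ]]
```

>>> carry_out --pt "0.4 0.025 -0.05 0 0" --pt "0.4 0.051 -0.098 0 0" --pt "0.4 0.051 -0.098 0.05 0" --pt "0.4 0.051 -0.098 0.1 0" --pt "0.4 0.051 -0.098 0.14 0"

```text
time_s: 2.02
tcp_pos: [0.5101, 0.0945, 0.0893]
tcp_rot: [0.0, 1.0, 0.0, -0.001]
wrist_force: [0.8, 1.0, -0.2]
gripper_width: 0.397
gripper_force: 0.0
```

```bash
python3 - <<'E'
from h import *
save('top','t1')
print(state()['tcp_pos'],state()['wrist_force'])
E
```

```text
[0.50731517 0.09392473 0.08512701] [-2.25775636  0.17046823 -4.46972006]
```

>>> carry_out --pt "0.4 0 -0.012 0 0" --pt "0.4 0 -0.018 0 0" --pt "0.4 0 -0.022 0 0" --pt "0.4 0 -0.025 0 0" --pt "0.4 0 -0.025 0 0"

```text
time_s: 2.7
tcp_pos: [0.5123, 0.1179, 0.0929]
tcp_rot: [0.001, 1.0, 0.001, 0.002]
wrist_force: [1.6, -13.8, 6.0]
gripper_width: 0.4
gripper_force: 7.1
```

```bash
python3 - <<'E'
from h import *
b=save('wrist','w1');s=state();print(s['tcp_pos'],s['wrist_force'])
E
```

```text
[0.5122788  0.11790925 0.09287336] [  2.46781412 -13.45193305   5.68358257]
```

View pics/w1.png

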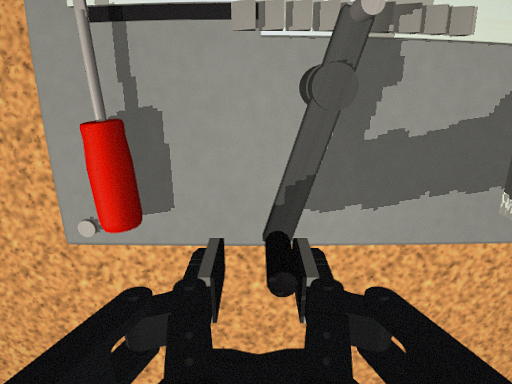

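The lever is at its left stop: the right pad is against the post at about (300,262) and the force is 14 N. Next comes right stroke 1.

>>> carry_out --pt "0.4 0 0.02 0 0" --pt "0.4 0 0.04 0 0" --pt "0.4 0 0.058 0 0" --pt "0.4 0 0.07 0 0" --pt "0.4 0 0.074 0 0"

```text
time_s: 3.38
tcp_pos: [0.5119, 0.0463, 0.0917]
tcp_rot: [-0.002, 1.0, -0.001, 0.001]
wrist_force: [0.8, 24.1, 0.8]
gripper_width: 0.399
gripper_force: 12.5
```

>>> carry_out --pt "0.4 0 0.004 0 0" --pt "0.4 0 0.004 0 0"

```text
time_s: 3.62
tcp_pos: [0.5119, 0.046, 0.0916]
tcp_rot: [-0.004, 1.0, -0.002, 0.001]
wrist_force: [1.1, 35.3, -1.2]
gripper_width: 0.398
gripper_force: 17.5
```

```bash
cat >> h.py <<'E'
S0=(.6186,.0107,.001)
def green(im):
    h=cv2.cvtColor(im,cv2.COLOR_RGB2HSV); m=cv2.inRange(h,(45,120,60),(80,255,255)); m[:110]=0;m[220:]=0;m[:,:115]=0;m[:,300:]=0
    m=cv2.morphologyEx(m,cv2.MORPH_CLOSE,np.ones((9,9)))
    k=m[135:155]; x=[(np.nonzero(r)[0].min(),np.nonzero(r)[0].max()) for r in k if r.any()]
    e=np.median(x,0); return toS(ray('top',[(e[0]-.5,145),(e[1]+.5,145)],.06),S0)[:,1].round(1)
E
python3 - <<'E'
from h import *
print(green(cv2.cvtColor(cv2.imread('pics/top0.png'),cv2.COLOR_BGR2RGB)),green(save('top','t2')))
im=cv2.imread('pics/t2.png')[105:225,115:305];cv2.imwrite('pics/z2.png',cv2.resize(im,None,fx=4,fy=4,interpolation=cv2.INTER_CUBIC))
E
```

```text
[ 66.3 -82.7] [ 82.8 -66.1]
```

View pics/z2.png

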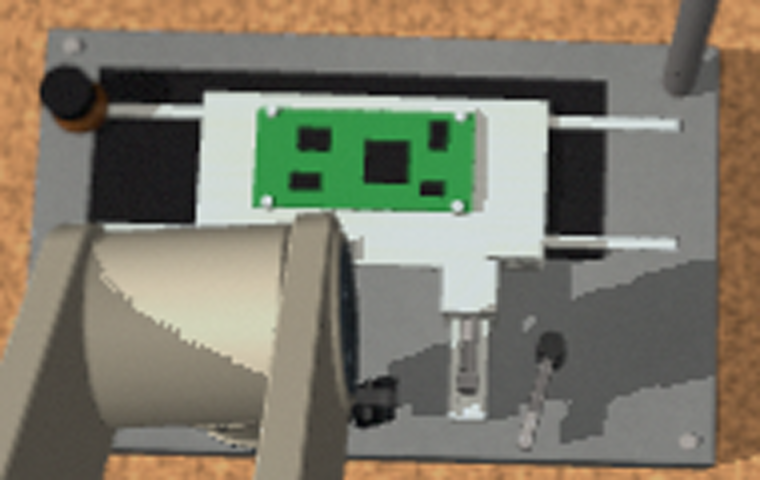

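The green board moved 16.5 mm left. The lug's right side now shows at about (542,262), roughly two notches short of the block's side at (497,290). Next I swing back left, then make stroke 2.

>>> carry_out --pt "0.4 0 -0.02 0 0" --pt "0.4 0 -0.04 0 0" --pt "0.4 0 -0.06 0 0" --pt "0.4 0 -0.073 0 0" --pt "0.4 0 -0.078 0 0"

```text
time_s: 4.3
tcp_pos: [0.5115, 0.1183, 0.0914]
tcp_rot: [0.002, 1.0, 0.001, 0.0]
wrist_force: [5.2, -26.9, 0.1]
gripper_width: 0.403
gripper_force: 13.6
```

>>> carry_out --pt "0.4 0 0 0 0" --pt "0.4 0 0.02 0 0" --pt "0.4 0 0.04 0 0" --pt "0.4 0 0.06 0 0" --pt "0.4 0 0.07 0 0"

```text
time_s: 4.92
tcp_pos: [0.5112, 0.0483, 0.0914]
tcp_rot: [-0.0, 1.0, -0.001, 0.0]
wrist_force: [3.3, 3.3, -1.2]
gripper_width: 0.403
gripper_force: 1.7
```

>>> carry_out --pt "0.4 0 0.004 0 0" --pt "0.4 0 0.006 0 0"

```text
time_s: 5.18
tcp_pos: [0.5114, 0.0461, 0.0914]
tcp_rot: [-0.003, 1.0, -0.002, 0.0]
wrist_force: [0.9, 29.5, -4.6]
gripper_width: 0.402
gripper_force: 14.8
```

```bash
python3 - <<'E'
from h import *
print(green(save('top','t3')))
E
```

```text
[ 96.6 -52.3]
```

>>> carry_out --pt "0.4 0 -0.02 0 0" --pt "0.4 0 -0.04 0 0" --pt "0.4 0 -0.06 0 0" --pt "0.4 0 -0.072 0 0" --pt "0.4 0 -0.076 0 0"

```text
time_s: 5.85
tcp_pos: [0.5112, 0.1182, 0.0913]
tcp_rot: [0.002, 1.0, 0.001, 0.0]
wrist_force: [4.6, -24.2, 0.4]
gripper_width: 0.402
gripper_force: 11.8
```

```bash
python3 - <<'E'
from h import *
print(green(save('top','t4')))
im=cv2.imread('pics/t4.png')[155:200,215:265];cv2.imwrite('pics/z4.png',cv2.resize(im,None,fx=10,fy=10,interpolation=cv2.INTER_CUBIC))
E
```

```text
[ 96.6 -52.3]
```

View pics/z4.png

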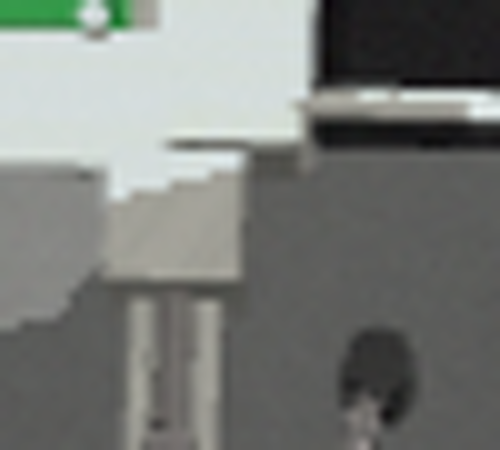

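The lug's near face spans about 168–300 px and the block 105–242 px, so the lug is about 15 mm short. One more stroke should line it up.

>>> carry_out --pt "0.4 0 0.02 0 0" --pt "0.4 0 0.04 0 0" --pt "0.4 0 0.06 0 0" --pt "0.4 0 0.072 0 0" --pt "0.4 0 0.076 0 0"

```text
time_s: 6.52
tcp_pos: [0.5113, 0.0459, 0.0914]
tcp_rot: [-0.003, 1.0, -0.002, 0.0]
wrist_force: [0.4, 39.7, -4.2]
gripper_width: 0.399
gripper_force: 19.7
```

>>> carry_out --pt "0.4 0 0 0 0" --pt "0.4 0 -0.02 0 0" --pt "0.4 0 -0.04 0 0" --pt "0.4 0 -0.06 0 0" --pt "0.4 0 -0.072 0 0"

```text
time_s: 7.15
tcp_pos: [0.5111, 0.1156, 0.0913]
tcp_rot: [0.0, 1.0, 0.0, 0.0]
wrist_force: [1.0, -2.3, 0.3]
gripper_width: 0.397
gripper_force: 0.9
```

>>> carry_out --pt "0.4 0 -0.004 0 0" --pt "0.4 0 -0.004 0 0" --pt "0.4 0 0.005 0 0" --pt "0.4 0 0.005 -0.05 0" --pt "0.4 0 0.005 -0.1 0"

```text
time_s: 7.78
tcp_pos: [0.5103, 0.1098, 0.192]
tcp_rot: [-0.0, 1.0, -0.0, -0.001]
wrist_force: [0.7, -0.4, -0.0]
gripper_width: 0.403
gripper_force: 0.0
```

```bash
python3 - <<'E'
from h import *
print(green(save('top','t5')));print(state()['tcp_pos'])
im=cv2.imread('pics/t5.png')[155:200,215:265];cv2.imwrite('pics/z5.png',cv2.resize(im,None,fx=10,fy=10,interpolation=cv2.INTER_CUBIC))
E
```

```text
[110.5 -38.5]
[0.51379668 0.11060213 0.19874717]
```

View pics/z5.png

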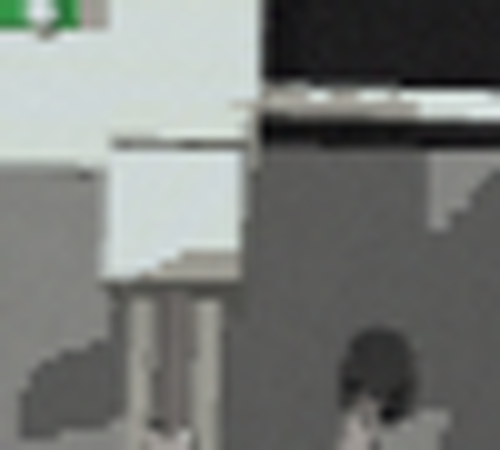

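Lug and block are flush (both about 105–245 px), so the holes line up. I close the fingers and go behind the pin's leg.

>>> carry_out --pt "0 -0.005 0.043 0 0" --pt "0 -0.012 0.086 0 0" --pt "0 -0.012 0.13 0 0" --pt "0 -0.012 0.17 0 0" --pt "0 -0.012 0.17 0 0"

```text
time_s: 8.45
tcp_pos: [0.4986, -0.0619, 0.1912]
tcp_rot: [0.0, 1.0, -0.002, 0.0]
wrist_force: [0.6, -0.1, 0.5]
gripper_width: -0.001
gripper_force: 0.0
```

>>> carry_out --pt "0 0 0 0.05 0" --pt "0 0 0 0.1 0" --pt "0 0 0 0.116 0" --pt "0 0 0 0.116 0"

```text
time_s: 8.95
tcp_pos: [0.4985, -0.0591, 0.0749]
tcp_rot: [-0.0, 1.0, 0.0, -0.001]
wrist_force: [-0.2, -0.0, -0.1]
gripper_width: -0.004
gripper_force: 0.0
```

```bash
python3 - <<'E'
from h import *
s=state();print(s['tcp_pos'],s['wrist_force'],s['gripper_width']);C=cam('wrist');save('wrist','w2')
for P in[(-75,-70,92),(-87,-70,92),(-38,-52,97),(-38,-88,97)]:print(proj('wrist',toW([P],S0),C).round(0))
E
```

```text
[ 0.49853303 -0.05910821  0.07492773] [-0.15274036 -0.00300905 -0.1149289 ] -0.003649923921886982
[[258. 181.]]
[[258. 208.]]
[[208.  87.]]
[[307.  87.]]
```

View pics/w2.png

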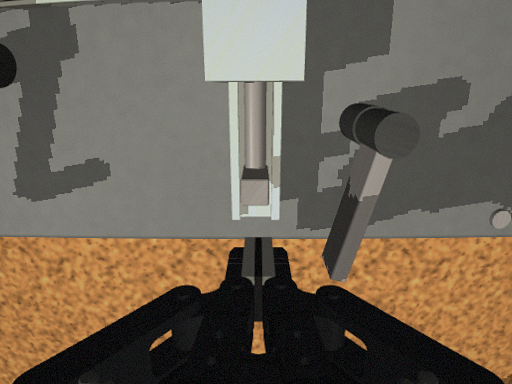

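The closed fingers (258,250) are in line behind the pin's leg (255,193), and the keeper bar is clear on the right. I push.

>>> carry_out --pt "0 0.012 0 0 0" --pt "0 0.022 0 0 0" --pt "0 0.032 0 0 0" --pt "0 0.042 0 0 0" --pt "0 0.05 0 0 0"

```text
time_s: 9.62
tcp_pos: [0.5496, -0.0595, 0.0753]
tcp_rot: [-0.0, 1.0, 0.0, -0.0]
wrist_force: [-1.2, -0.3, 0.7]
gripper_width: 0.001
gripper_force: 0.7
```

>>> carry_out --pt "0 0.004 0 0 0" --pt "0 0.007 0 0 0" --pt "0 0.01 0 0 0" --pt "0 0.01 0 0 0"

```text
time_s: 10.12
tcp_pos: [0.5586, -0.0595, 0.0751]
tcp_rot: [-0.0, 1.0, 0.0, -0.0]
wrist_force: [-1.7, -0.3, -0.1]
gripper_width: 0.001
gripper_force: 0.9
```

>>> carry_out --pt "0 0.002 0 0 0" --pt "0 0.004 0 0 0" --pt "0 0.006 0 0 0" --pt "0 0.006 0 0 0"

```text
time_s: 10.62
tcp_pos: [0.5587, -0.0594, 0.0747]
tcp_rot: [-0.0, 1.0, 0.0, -0.006]
wrist_force: [-22.7, -1.2, 18.5]
gripper_width: -0.002
gripper_force: 11.5
```

The push stopped at x 0.5587, which matches home (0.558 expected), with the force rising. Next I retreat and hop to the right side of the keeper.

>>> carry_out --pt "0 -0.03 0 0 0" --pt "0 -0.061 0 0 0" --pt "0 -0.061 0 -0.055 0" --pt "0 -0.061 0.04 -0.055 0" --pt "0 -0.061 0.08 -0.055 0"

```text
time_s: 11.25
tcp_pos: [0.5051, -0.1404, 0.1316]
tcp_rot: [0.0, 1.0, 0.001, 0.002]
wrist_force: [-0.4, -0.3, -0.5]
gripper_width: 0.005
gripper_force: 0.0
```

>>> carry_out --pt "0 0 0 0 0" --pt "0 0 0 0.03 0" --pt "0 0 0 0.05 0" --pt "0 0 0 0.05 0"

```text
time_s: 11.75
tcp_pos: [0.503, -0.1385, 0.0791]
tcp_rot: [-0.0, 1.0, 0.0, -0.001]
wrist_force: [-0.1, 0.0, -1.0]
gripper_width: -0.002
gripper_force: 0.0
```

```bash
python3 - <<'E'
from h import *
s=state();print(s['tcp_pos'],s['wrist_force']);save('wrist','w3')
E
```

```text
[ 0.5029666  -0.13849916  0.07908261] [-0.11517192  0.00191313 -1.04452076]
```

View pics/w3.png

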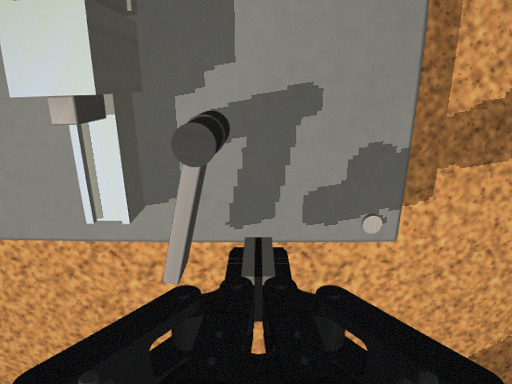

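The pin's leg is flush against the block, at about (70,110), and the fingers are to the right of the bar. I sweep it shut.

>>> carry_out --pt "0 -0.001 -0.012 0 0" --pt "0 -0.001 -0.024 0 0" --pt "0 0.001 -0.036 0 0" --pt "0 0.003 -0.047 0 0" --pt "0 0.01 -0.058 0 0"

```text
time_s: 12.42
tcp_pos: [0.514, -0.0806, 0.0804]
tcp_rot: [0.0, 1.0, 0.0, -0.0]
wrist_force: [-0.5, -0.0, -0.7]
gripper_width: 0.002
gripper_force: 0.4
```

>>> carry_out --pt "0 0.008 -0.01 0 0" --pt "0 0.016 -0.015 0 0" --pt "0 0.023 -0.018 0 0" --pt "0 0.029 -0.021 0 0" --pt "0 0.033 -0.022 0 0"

```text
time_s: 13.05
tcp_pos: [0.5469, -0.0595, 0.0801]
tcp_rot: [0.0, 1.0, -0.0, -0.0]
wrist_force: [-9.5, -3.3, 3.5]
gripper_width: -0.002
gripper_force: 5.2
```

>>> carry_out --pt "0 0.002 0 0 0" --pt "0 0.004 0 0 0" --pt "0 0.004 0 0 0"

```text
time_s: 13.42
tcp_pos: [0.5469, -0.0595, 0.0798]
tcp_rot: [-0.0, 1.0, -0.0, -0.004]
wrist_force: [-13.7, -1.5, 11.4]
gripper_width: -0.0
gripper_force: 7.0
```

>>> carry_out --pt "0 -0.04 0 0 0" --pt "0 -0.04 0 -0.05 0" --pt "0 -0.04 -0.03 -0.08 0" --pt "0 -0.04 -0.08 -0.08 0" --pt "0 -0.038 -0.125 -0.08 0"

```text
time_s: 14.05
tcp_pos: [0.5133, 0.0667, 0.1611]
tcp_rot: [-0.0, 1.0, -0.001, 0.001]
wrist_force: [0.8, -0.1, 0.4]
gripper_width: 0.001
gripper_force: 0.0
```

>>> carry_out --pt "0 0 0 0 0" --pt "0 0 0 0.04 0" --pt "0 0 0 0.065 0" --pt "0 0 -0.01 0.065 0" --pt "0 0 -0.018 0.065 0"

```text
time_s: 14.68
tcp_pos: [0.5136, 0.0838, 0.0961]
tcp_rot: [-0.0, 1.0, -0.0, 0.0]
wrist_force: [1.2, 0.0, 0.1]
gripper_width: -0.002
gripper_force: 0.0
```

>>> carry_out --pt "0 0 -0.003 0 0" --pt "0 0 -0.006 0 0" --pt "0 0 -0.006 0 0"

```text
time_s: 15.05
tcp_pos: [0.5139, 0.0874, 0.0964]
tcp_rot: [0.002, 1.0, 0.001, 0.001]
wrist_force: [2.0, -17.1, 2.2]
gripper_width: -0.001
gripper_force: 8.6
```

Contact came at y 0.087 and went straight to 17 N without moving, so the lever is at its left stop. I retreat and check.

>>> carry_out --pt "0 0 0.012 0 0" --pt "0 0 0.012 -0.05 0" --pt "0 0 0.012 -0.1 0" --pt "0 -0.05 0.06 -0.12 0" --pt "0 -0.1 0.1 -0.12 0"

```text
time_s: 15.68
tcp_pos: [0.4216, -0.0044, 0.2169]
tcp_rot: [0.0, 1.0, 0.001, 0.002]
wrist_force: [0.1, -1.4, 0.7]
gripper_width: 0.005
gripper_force: 0.0
```

>>> carry_out --pt "0 0 0.05 0 0" --pt "0 0 0.1 0 0" --pt "0 0 0.15 0 0" --pt "0 0 0.2 0 0" --pt "0 0 0.2 0 0"

```text
time_s: 16.3
tcp_pos: [0.4214, -0.2065, 0.2155]
tcp_rot: [0.0, 1.0, -0.002, 0.001]
wrist_force: [0.5, 0.9, -0.3]
gripper_width: -0.001
gripper_force: 0.0
```

```bash
python3 - <<'E'
from h import *
im=save('top','t6');print(green(im));s=state();print(s['tcp_pos'],s['wrist_force'],s['time_s'])
# dark post top / change vs first image near jar+screwdriver+keeper
a=cv2.cvtColor(cv2.imread('pics/top0.png'),cv2.COLOR_BGR2RGB)
h=lambda i:cv2.inRange(cv2.cvtColor(i,cv2.COLOR_RGB2HSV),(0,190,80),(6,255,255))[170:215,120:150]
for i in(a,im):print('driver',cv2.moments(h(i),True)['m10']/h(i).astype(bool).sum(),cv2.moments(h(i),True)['m01']/h(i).astype(bool).sum())
print('jar diff',np.abs(a.astype(int)-im)[118:140,122:142].mean())
g=cv2.cvtColor(im,cv2.COLOR_RGB2GRAY)
m=(g<40).astype(np.uint8);m[:195]=0;m[216:]=0;m[:,:155]=0;m[:,195:]=0
M=cv2.moments(m,True);print('post',M['m00'],M['m10']/M['m00'],M['m01']/M['m00'],toS(ray('top',[(M['m10']/M['m00'],M['m01']/M['m00'])],.121),S0))
print(proj('top',toW([(-54-4,-55,93),(-58,-125,93),(-45,-70,92)],S0)));print(g[178:200,228:258:2])
E
```

```text
[110.5 -38.5]
[ 0.42108438 -0.20483704  0.2152604 ] [-0.56587668  0.16120611  0.2326425 ] 16.35
driver 15.10204081632653 26.26530612244898
driver 15.082051282051282 26.317948717948717
jar diff 1.712878787878788
post 38.0 167.92105263157896 206.6315789473684 [[-107.88847242   89.59343347  121.        ]]
[[226.12047807 190.43178023]
 [252.75668943 191.10950975]
 [232.00606714 185.76671325]]
[[203 203 203 202 201 188  86  87  86  84  88  86  87  85  87]
 [202 203 203 204 201 188  87  87  84  88  88  85  84  88  86]
 [203 202 202 202 202 188  86  86  86  88  89  83  86  86  85]
 [201 203 202 202 201 188  85  85  86  87  87  85  86  87  85]
 [179 202 203 203 203 189  84  87  87  87  87  86  85 123 122]
 [101 121 135  95 104  99  87  85  88  85  87  85 124 126 125]
 [122 156 146 101  77  76  85  86  87  86  87  86 126 124 126]
 [177 158 150 106 133  72  87  85  85  85  86  85 124 124 126]
 [183 160 151 100 134  81  87  87  85  85  86 123 125 124 124]
 [184 124 130  94 136  86  86  86  87  86  95 124  83 124 118]
 [185 101  69  85 133  88  86  86  86  84  87  82  69  73  89]
 [161 118 118 125 128 103 101  94  69  78  76  70  70  69  85]
 [144 144 144 144 145 142 145 145 144 142 139  71  70  68  80]
 [150 151 154 145 148 145 148 146 145 145 144  71  72  69  79]
 [ 56  60  79  79  73  71  83  96 105 118 126  72  69  70  67]
 [163 126 133 132 126  75  70  72  72  82  80  56  69  66  63]
 [197 159 201 201 184  84  84  84  85 125 115  53  46  29  66]
 [197 159 202 203 159  83  86  87  85 125 118  49  41  46  71]
 [194 160 202 202 158  81  84  85  85 125 124  74  41  35  92]
 [192 160 203 202 157  83  85  84  85 125 125 119  78  86 120]
 [195 160 202 203 158  85  84  87  84 125 124 123 120 121 123]
 [196 162 203 203 157  85  84  85  84 126 123 123 126 122 122]]
```

```bash
python3 -c "
from station import hand_in;print(hand_in())"
```

```text
the job is handed in; nothing more can be done
None
```

The job is handed in after about 16 s of robot time: carriage lined up after three lever strokes, pin home, keeper shut, lever at its left stop, jar and screwdriver unmoved in the top view, and the spare board never approached.

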